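# Set out the stacked lathe faceplates on their bowl blanks

## Task

The four lathe faceplates are stacked on the bench: take the stack apart and set each one flat, hub up and centred, on the bowl blank of its own size, the largest plate on the largest blank and so on down to the smallest on the smallest, ready for the screws. Set the plates down without dropping any, and leave the blanks, the oil bottle and the jar of screws where they stand.

Things in the scene. Friction and masses are not known exactly. Their poses are not given: they have to be found in the camera images.
- plate124_mid (a point): The largest faceplate, bare aluminium, at the start at the bottom of the stack, on the bench: a round flange 124 mm across and 8 mm thick, flat underneath, with a hub 36 mm across and 30 mm tall standing in the middle of its upper side (38 mm tall in all; the hub has an open bore 25 mm wide). The point lies on its axis, half-way up: 19 mm above the flat underside and 19 mm below the hub's top. z points up through the hub; yaw does not matter.
- plate100_mid (a point): The second largest faceplate, bare aluminium, at the start second from the bottom: a round flange 100 mm across and 8 mm thick, flat underneath, with a hub 36 mm across and 30 mm tall standing in the middle of its upper side (38 mm tall in all; the hub has an open bore 25 mm wide). The point lies on its axis, half-way up: 19 mm above the flat underside and 19 mm below the hub's top. z points up through the hub; yaw does not matter.
- plate78_mid (a point): The third largest faceplate, bare aluminium, at the start third from the bottom: a round flange 78 mm across and 8 mm thick, flat underneath, with a hub 36 mm across and 30 mm tall standing in the middle of its upper side (38 mm tall in all; the hub has an open bore 25 mm wide). The point lies on its axis, half-way up: 19 mm above the flat underside and 19 mm below the hub's top. z points up through the hub; yaw does not matter.
- plate58_mid (a point): The smallest faceplate, bare aluminium, at the start on top of the stack: a round flange 58 mm across and 8 mm thick, flat underneath, with a hub 36 mm across and 30 mm tall standing in the middle of its upper side (38 mm tall in all; the hub has an open bore 25 mm wide). The point lies on its axis, half-way up: 19 mm above the flat underside and 19 mm below the hub's top. z points up through the hub; yaw does not matter.
- blank166_top (a point): The largest bowl blank, a loose round disc of light wood 166 mm across and 55 mm thick, lying flat on the bench; a centre cross and a pencilled circle just larger than the 124 mm faceplate are drawn on it. The point is the centre of its top face, z up.
- blank140_top (a point): The second largest bowl blank, a loose round disc of light wood 140 mm across and 50 mm thick, lying flat on the bench; a centre cross and a pencilled circle just larger than the 100 mm faceplate are drawn on it. The point is the centre of its top face, z up.
- blank114_top (a point): The third largest bowl blank, a loose round disc of light wood 114 mm across and 45 mm thick, lying flat on the bench; a centre cross and a pencilled circle just larger than the 78 mm faceplate are drawn on it. The point is the centre of its top face, z up.
- blank88_top (a point): The smallest bowl blank, a loose round disc of light wood 88 mm across and 40 mm thick, lying flat on the bench; a centre cross and a pencilled circle just larger than the 58 mm faceplate are drawn on it. The point is the centre of its top face, z up.
- oil_mid (a point): Amber oil bottle, 58 mm across and 160 mm tall, standing on the bench, to be left alone. The point lies on its axis, half-way up.
- screws_mid (a point): Clear jar of screws with a steel lid, 60 mm across and 70 mm tall, standing on the bench, to be left alone. The point lies on its axis, half-way up.
Things that resemble listed ones, but are neither listed nor needed, are in the scene too. Leave any red look-alike of the part that bears plate100_mid alone.

How it is judged (in metres and radians):
At the end, for the whole second after the job is handed in: Each faceplate lies flat (within 0.08 rad) with its underside on the top face of the blank of the same rank in size (height within 5 mm), hub up, its axis within 12 mm of the blank's centre, at rest and released (horizontal distance between plate124_mid and blank166_top below 0.012 m and z of plate124_mid in the frame of blank166_top between 0.014 and 0.024 m and angle between each of plate124_mid, plate100_mid, plate78_mid, plate58_mid's own z axis and vertical below 0.08 rad and linear speed of each of plate124, plate100, plate78, plate58 below 0.02 m/s and contact force between the fingers and plate124 below 0.1 N and horizontal distance between plate100_mid and blank140_top below 0.012 m and z of plate100_mid in the frame of blank140_top between 0.014 and 0.024 m and contact force between the fingers and plate100 below 0.1 N and horizontal distance between plate78_mid and blank114_top below 0.012 m and z of plate78_mid in the frame of blank114_top between 0.014 and 0.024 m and contact force between the fingers and plate78 below 0.1 N and horizontal distance between plate58_mid and blank88_top below 0.012 m and z of plate58_mid in the frame of blank88_top between 0.014 and 0.024 m and contact force between the fingers and plate58 below 0.1 N); the robot touches nothing.
It fails at once if a faceplate is dropped or falls (faster than 0.6 m/s with no finger on it, about a 20 mm drop) ((linear speed of plate124 above 0.6 m/s and contact force between the fingers and plate124 below 0.05 N) or (linear speed of plate100 above 0.6 m/s and contact force between the fingers and plate100 below 0.05 N) or (linear speed of plate78 above 0.6 m/s and contact force between the fingers and plate78 below 0.05 N) or (linear speed of plate58 above 0.6 m/s and contact force between the fingers and plate58 below 0.05 N)).
It fails at once if a blank is pushed more than 30 mm from where it lay (distance of any of blank166_top, blank140_top, blank114_top, blank88_top from where it was at the start of the episode above 0.03 m).
It fails at once if the oil bottle is pushed more than 30 mm or knocked over (distance of oil_mid from where it was at the start of the episode above 0.03 m or angle between oil_mid's own z axis and vertical above 0.5 rad).
It fails at once if the jar of screws is pushed more than 30 mm or knocked over (distance of screws_mid from where it was at the start of the episode above 0.03 m or angle between screws_mid's own z axis and vertical above 0.5 rad).
It also fails if it takes over 128 s, if anything falls off the work surface, if the arm or the gripper's body presses on something with over 40 N, if the wrist force passes 120 N, or if a joint passes its speed limit or range.

## Robot

A 6-joint arm with a two-finger parallel gripper is mounted at the origin on the work surface. World frame = base frame: x ahead of the robot, y to its left, z up, the work surface at z = 0. Lengths are in m, angles in degrees, forces in N, time in s.
With the tool pointing down it reaches from about 0.4 to 0.825 m from the base axis. Payload 7 kg.
Tool frame: the origin (TCP) lies midway between the tips of the shut fingers; the grasp point (between the pads) lies 19 mm behind it (r.grip_point_offset is the z of the grasp point in the tool frame, in m); z points along the fingers, y is the line along which they close (so a half turn about z gives the same grasp; the last joint's range is limited). The gripper opens to 88 mm and grips with 3 to 60 N. Pads are 19 mm wide; open, the fingers measure 130 mm over their backs; the gripper's body (78 mm by 193 mm) begins 47 mm behind the grasp point.
Start: joints at [84.231, 20.546, 0.682, 0, -70.136, -16.507], TCP at [0.256, 0.625, 0.2] pointing down, gripper open.
Joint ranges: [-176.03, 176.03], [-82.01, 121.73], [-58.28, 71.71], [-173.87, 95.51], [-174.79, -0.11], [-173.66, 173.66]. Speed limits (degrees/s): [136.94, 136.94, 172.46, 180, 180, 180].

## Interface

Orientations are given as [roll, pitch, yaw] about the fixed x, y, z axes, in that order (R = Rz(yaw) Ry(pitch) Rx(roll)).
In Python, from plant import r, viewer, recognise, outline_of, pinpoint gives the robot as it stands.
- The arm moves only by the tool move_arm, never from a script. Its argument "targets" is a list of rows, each a list of 2 entries, a list of its own where there are three numbers: the shift along the tool's x, y, z in cm, then the turn, a rotation vector about the tool's x, y, z in rad. A call has 1 to 5 rows; each row is the pose to reach, as a shift and turn from the pose commanded when the call began, along the tool's axes at that moment; what a row does not reach only later rows make up. A row lasts 1/8 s, in which the tool goes at most 62.5 mm and 10.7 degrees, less where a joint would pass 70% of its speed; a pose out of reach is approached as far as the arm can. A call with a gripper value outside its range is refused whole. "jaw" is the finger opening in cm, from 0 to 8.76, set as the call begins (left out, the last holds). The fingers move at their own pace and stop on an object; "squeeze" is the grip in N (left out, the last holds). Time passes only in rows, so rows that repeat a pose let the fingers close. It gives the time, the measured TCP pose, the force, the opening and the grip force at its end, in the units of the state.
- r.get_state(): the state, without advancing time (a new reading comes with each control period).
- viewer.capture(name): name is "scene" or "side" or "wrist"; returns a dict with "image" (420x560x3 uint8, blue, green, red), "intrinsics" (3x3 intrinsics, pixels), "camera_from_world" (4x4, takes a point from world to camera coordinates). Camera axes: x right, y up, looking along -z (the intrinsics and any distortion apply to the point x, -y, -z); pixel columns grow to the right and rows downward; lengths in m; the calibration is good to about 2 mm. A picture is of the moment at which its call begins. There is no depth.
- r.close_job(): hands the job in; it is judged then, once.
Trained networks look in the newest picture that a camera, given by its name, has taken for a name from the list of things; names that differ only in an ending like _2 or _b are one class to them, and where a whole thing is asked for, a point or a joint stands for the part that bears it (a point fixed in the world has none). Each returns a list of dicts, best first, with "score" (0 to 1); they miss things now and then, are a little off and sometimes report something else, mostly with a low value. They report only what shows in the picture. A call takes as long as a camera call. They do not tell look-alikes from the thing itself.
- recognise(label, camera): "box" ([left, top, right, bottom] in pixels, round what is visible of it).
- outline_of(label, camera): "mask" (420x560 bool, what is visible of it) and "box" ([left, top, right, bottom] in pixels, round what is visible of it).
- pinpoint(label, camera): "location" ([row, column] in pixels: a listed point, or the origin of a listed thing).
The state is a dict: "time_s": time; "joints": joint angles; "qd": joint speeds; "joint_torque": joint torques, N m; "tcp_pos": TCP position; "eef_rot": TCP orientation; "contact_force": force on the tool from outside, world axes, zero at the start; "moment": the same for the moment, N m; "gripper_width": finger opening in m; "gripper_force": force on a finger pad.
Only numpy, scipy, OpenCV 4.12 (cv2) and the standard library are available. Lean on these libraries where they do the work, as an engineer would, in place of code of your own. Each camera call takes 0.05 s, during which the arm holds its last target. There are 200 camera calls.

## Working session

There is one attempt and no reset: what is moved stays moved. The work goes in short steps, Python scripts to look and compute and a tool call to move; the robot and the scene stay as the last step left them, time stands still between calls to the robot, and variables do not carry over. Pictures are saved under pics/ and viewed, at most 14 in all, crops included, and the job is handed in when it is done.

Besides the shell and the picture viewer there is one more tool, called after "Request:" by a JSON object that holds its "op" and its "data". move_arm: Moves the arm, as the interface text tells. Its arguments: {"type":"object","properties":{"targets":{"type":"array","items":{"type":"array"}},"jaw":{"type":"number"},"squeeze":{"type":"number"}},"required":["targets"]}

```bash
mkdir -p pics; ls; python3 - <<'E'
from plant import r, viewer, recognise, outline_of, pinpoint
import cv2
s=r.get_state(); print(s['time_s'],s['tcp_pos'],s['eef_rot'],s['joints'])
for c in ['scene','side']:
    d=viewer.capture(c); cv2.imwrite(f'pics/{c}0.png',d['image'])
    print(c,d['intrinsics'],d['camera_from_world'])
    for n in ['plate124_mid','plate100_mid','plate78_mid','plate58_mid','blank166_top','blank140_top','blank114_top','blank88_top','oil_mid','screws_mid']:
        print(n,[(p['location'],round(p['score'],2)) for p in pinpoint(n,c)][:3])
E
```

```text
pics
0.0 [0.25569649 0.62412119 0.19924303] [ 1.79906912e+02 -6.66601457e-03 -2.22856601e+01] [ 8.42303145e+01  2.05897538e+01  6.34454475e-01 -2.13421439e-02
 -7.01358441e+01 -1.65087122e+01]
scene [[466.45818627   0.         276.43879423]
 [  0.         466.45818627 208.54094967]
 [  0.           0.           1.        ]] [[-0.74297262  0.66911382 -0.01668478  0.30410604]
 [-0.41612596 -0.44224742  0.79451646  0.13166207]
 [ 0.52424315  0.59724695  0.60701335 -1.61680938]
 [ 0.          0.          0.          1.        ]]
plate124_mid [([287.8, 335.7], 0.58)]
plate100_mid [([319.2, 389.2], 0.96), ([276.0, 333.3], 0.93), ([238.0, 417.9], 0.9)]
plate78_mid [([271.4, 337.9], 0.73), ([256.0, 338.6], 0.4)]
plate58_mid [([254.8, 337.3], 0.83), ([176.3, 181.2], 0.53)]
blank166_top [([213.9, 168.3], 0.76)]
blank140_top [([271.8, 250.5], 0.76), ([176.3, 181.0], 0.66)]
blank114_top [([177.7, 181.4], 0.58), ([334.8, 288.8], 0.49)]
blank88_top [([214.9, 248.2], 0.75), ([273.9, 249.3], 0.19)]
oil_mid [([332.2, 290.7], 0.97)]
screws_mid [([248.5, 200.0], 0.58)]
side [[395.89354033   0.         275.83763689]
 [  0.         395.89354033 209.04906001]
 [  0.           0.           1.        ]] [[ 0.97892592 -0.20421228  0.00118005 -0.42143205]
 [ 0.1052817   0.50962004  0.85393394 -0.15573236]
 [-0.17498517 -0.83581383  0.52038009 -0.92450401]
 [ 0.          0.          0.          1.        ]]
plate124_mid [([187.9, 275.8], 0.7)]
plate100_mid [([188.8, 177.2], 0.95), ([183.3, 221.4], 0.76), ([177.7, 278.9], 0.64)]
plate78_mid [([164.3, 275.0], 0.69)]
plate58_mid [([151.8, 274.3], 0.78)]
blank166_top [([246.3, 307.2], 0.31)]
blank140_top [([194.8, 336.1], 0.76)]
blank114_top [([351.5, 358.4], 0.81)]
blank88_top [([247.7, 308.6], 0.96)]
oil_mid [([157.7, 330.4], 0.73)]
screws_mid [([238.4, 364.9], 0.82), ([155.9, 276.7], 0.44), ([164.7, 275.7], 0.2)]
```

View pics/scene0.png

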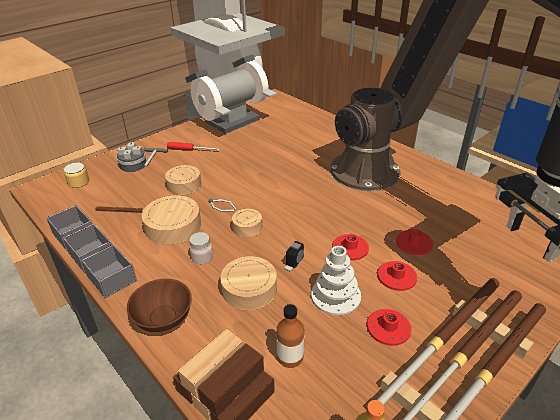

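View pics/side0.png

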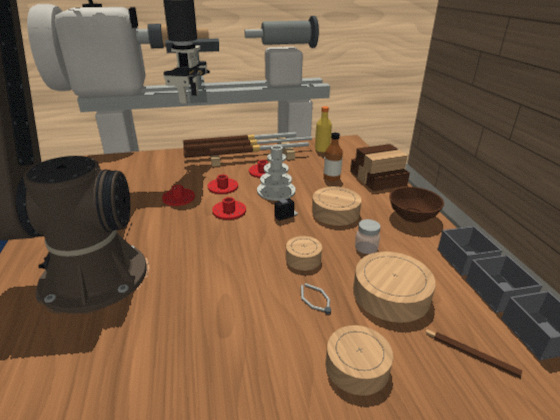

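The scene view shows the stack at about (337,258–298), red decoys to its right, and the oil bottle at (290,335). The jar is at (200,248). The blanks are 166 at (171,216), 140 at (248,280), 114 at (183,178) and 88 at (247,219). In the side view they are at (394,275), (336,203), (359,350) and (304,250).

```bash
cat > h.py <<'E'
import numpy as np, cv2
from plant import r, viewer, recognise, outline_of, pinpoint
def ray(d,uv):
    T=d['camera_from_world'];K=d['intrinsics'];R=T[:3,:3];c=-R.T@T[:3,3]
    a=np.linalg.inv(K)@[uv[0],uv[1],1]; return c,R.T@(a*[1,-1,-1])
def onz(d,uv,z):
    c,v=ray(d,uv); return c+v*(z-c[2])/v[2]
def proj(d,p):
    T=d['camera_from_world'];q=T[:3,:3]@p+T[:3,3]; a=d['intrinsics']@(q*[1,-1,-1]); return a[:2]/a[2]
def tri(rs):
    A=0;b=0
    for c,v in rs:
        v=v/np.linalg.norm(v);P=np.eye(3)-np.outer(v,v);A=A+P;b=b+P@c
    return np.linalg.solve(A,b)
def disc_fit(d,mask,z,R):  # top disc: largest circle match: project circle, choose centre by mask contour upper edge
    pass
E
python3 - <<'E'
from h import *
D={c:viewer.capture(c) for c in ['scene','side']}
pts={'b166':((168.3,213.9),(394,277),.055),'b140':((250.5,271.8),(336.1,201),.05),'b114':((181.2,176.3),(358.4,351.5),.045),'b88':((248.2,214.9),(304.5,247.7),.04),
'p124':((335.7,287.8),(275.8,187.9),.019),'p100':((333.3,276),(278.9,177.7),.057),'p78':((337.9,271.4),(275,164.3),.095),'p58':((337.3,254.8),(274.3,151.8),.133),'oil':((290.7,332.2),(330.4,157.7),.08),'jar':((200,248.5),(364.9,238.4),.035)}
for n,(a,b,z) in pts.items():
    A=onz(D['scene'],a,z);B=onz(D['side'],b,z);t=tri([ray(D['scene'],a),ray(D['side'],b)])
    print(n,A[:2].round(3),B[:2].round(3),t.round(3),'r',np.hypot(*t[:2]).round(3))
E
```

```text
b166 [ 0.659 -0.189] [ 0.644 -0.202] [ 0.652 -0.196  0.048] r 0.681
b140 [0.631 0.151] [0.633 0.136] [0.633 0.146 0.046] r 0.649
b114 [ 0.516 -0.346] [ 0.502 -0.36 ] [ 0.508 -0.355  0.037] r 0.62
b88 [ 0.482 -0.042] [ 0.491 -0.045] [ 0.487 -0.042  0.04 ] r 0.489
p124 [0.493 0.314] [0.494 0.303] [0.493 0.311 0.016] r 0.583
p100 [0.496 0.306] [0.502 0.298] [0.5   0.304 0.056] r 0.585
p78 [0.506 0.327] [0.494 0.316] [0.498 0.324 0.09 ] r 0.594
p58 [0.497 0.313] [0.493 0.325] [0.495 0.315 0.135] r 0.586
oil [0.7  0.37] [0.69  0.361] [0.695 0.368 0.076] r 0.787
jar [ 0.666 -0.022] [ 0.652 -0.032] [ 0.659 -0.026  0.029] r 0.66
```

Request:
{"op": "move_arm", "data": {"targets": [[[4,2,-6],[0,0,-0.08]],[[8.5,5,-10],[0,0,-0.16]],[[13,7.5,-10],[0,0,-0.24]],[[17.5,10,-10],[0,0,-0.32]],[[22,12.5,-10],[0,0,-0.389]]], "jaw": 8}}

```text
time_s: 1.82
tcp_pos: [0.413, 0.424, 0.3008]
eef_rot: [-179.9, -0.0, 0.2]
contact_force: [0.4, -0.8, -0.3]
gripper_width: 0.0799
gripper_force: 0.0
```

```bash
cat >> h.py <<'E'
from scipy.spatial.transform import Rotation as Ro
def go(xyz,yaw=0.):
    s=r.get_state();R0=Ro.from_euler('xyz',s['eef_rot'],degrees=True);R1=Ro.from_euler('xyz',[180,0,yaw],degrees=True)
    print('t',round(s['time_s'],2),'tcp',s['tcp_pos'].round(4),'rot',s['eef_rot'].round(2),'F',s['contact_force'].round(1),'w',round(s['gripper_width'],4),s['gripper_force'])
    print('shift cm',(R0.inv().apply(np.array(xyz)-s['tcp_pos'])*100).round(2),'turn',(R0.inv()*R1).as_rotvec().round(3))
E
python3 -c "
from h import *
go([.496,.313,.3])"
```

```text
t 1.82 tcp [0.413  0.424  0.3008] rot [-1.7994e+02 -3.0000e-02  1.5000e-01] F [ 0.4 -0.8 -0.3] w 0.0799 0.0
shift cm [ 8.27 11.12  0.07] turn [-0.001 -0.001  0.003]
```

Request:
{"op": "move_arm", "data": {"targets": [[[3,4,0],[0,0,0]],[[6,8,0],[0,0,0]],[[8.3,11.1,0],[0,0,0]],[[8.3,11.1,0],[0,0,0]],[[8.3,11.1,0],[0,0,0]]]}}

```text
time_s: 2.45
tcp_pos: [0.4951, 0.3146, 0.3002]
eef_rot: [-180.0, 0.0, -0.0]
contact_force: [0.3, 0.0, 0.8]
gripper_width: 0.0799
gripper_force: 0.0
```

```bash
python3 - <<'E'
from h import *
go([.496,.313,.125])
d=viewer.capture('wrist'); cv2.imwrite('pics/w1.png',d['image'])
T=d['camera_from_world'];print('cam',(-T[:3,:3].T@T[:3,3]).round(3),'view',(-T[2,:3]).round(3))
for n in ['plate58_mid','plate78_mid','plate100_mid','plate124_mid','blank140_top']:
    print(n,[(p['location'],round(p['score'],2)) for p in pinpoint(n,'wrist')][:3])
print(proj(d,np.array([.496,.313,.152])))
E
```

```text
t 2.45 tcp [0.4951 0.3146 0.3002] rot [-1.7999e+02  0.0000e+00 -3.0000e-02] F [0.3 0.  0.8] w 0.0799 0.0
shift cm [ 0.09  0.16 17.52] turn [-0.  0. -0.]
cam [0.574 0.315 0.485] view [-0.292  0.001 -0.956]
plate58_mid [([177.8, 278.9], 0.66)]
plate78_mid []
plate100_mid [([342.4, 269.2], 0.9), ([175.2, 167.4], 0.85), ([264.4, 331.0], 0.82)]
plate124_mid []
blank140_top [([48.7, 413.1], 0.95)]
[280.33186779 185.61614261]
```

View pics/w1.png

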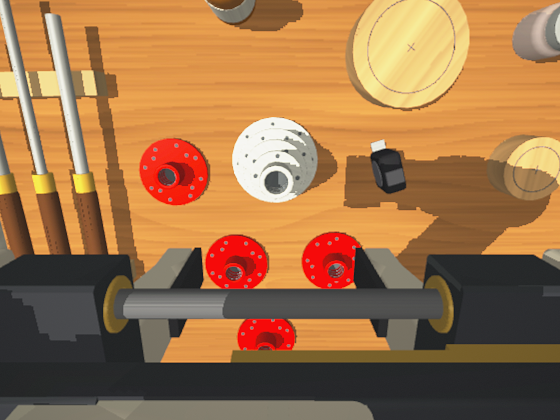

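```bash
python3 - <<'E'
from h import *
d=viewer.capture('wrist'); print(d['intrinsics'][0,0])
for uv,z in [((276,182),.152),((264,181),.152),((412,47.5),.05),((537,167),.04),((274.5,160),.008),((174.5,172),.008),((236,263),.008),((333,262),.008)]:
    print(uv,onz(d,uv,z).round(4))
cv2.imwrite('pics/w1c.png',cv2.resize(d['image'][110:210,220:330],None,fx=6,fy=6,interpolation=cv2.INTER_CUBIC))
E
```

```text
329.18168573173455
(276, 182) [0.4994 0.3181 0.152 ]
(264, 181) [0.5005 0.3305 0.152 ]
(412, 47.5) [0.6423 0.1551 0.05  ]
(537, 167) [ 0.4961 -0.0365  0.04  ]
(274.5, 160) [0.5002 0.3212 0.008 ]
(174.5, 172) [0.4823 0.4678 0.008 ]
(236, 263) [0.3354 0.3829 0.008 ]
(333, 262) [0.3375 0.2281 0.008 ]
```

View pics/w1c.png

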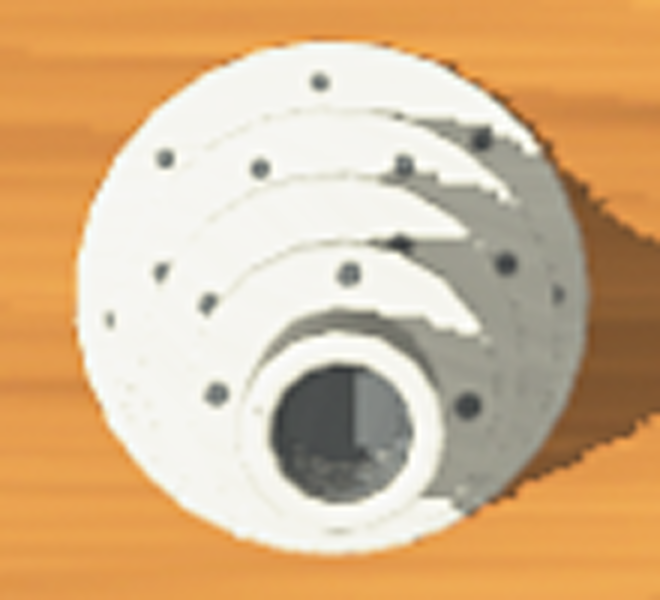

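The crop shows the top hub's rim centred at crop (344,433), which is (277,182) in the full picture. The stack axis is therefore near (0.499, 0.318), and the bottom flange agrees.

Request:
{"op": "move_arm", "data": {"targets": [[[0.4,-0.3,5],[0,0,0]],[[0.4,-0.3,10],[0,0,0]],[[0.4,-0.3,14],[0,0,0]],[[0.4,-0.3,16.5],[0,0,0]],[[0.4,-0.3,17.5],[0,0,0]]], "jaw": 6.5, "squeeze": 30}}

```text
time_s: 3.42
tcp_pos: [0.4984, 0.3172, 0.1236]
eef_rot: [179.9, 0.1, 0.0]
contact_force: [-0.6, 0.1, 1.0]
gripper_width: 0.0648
gripper_force: 0.0
```

Request:
{"op": "move_arm", "data": {"targets": [[[0,0,0],[0,0,0]],[[0,0,0],[0,0,0]],[[0,0,0],[0,0,0]],[[0,0,0],[0,0,0]],[[0,0,0],[0,0,0]]], "jaw": 2.5}}

```text
time_s: 4.05
tcp_pos: [0.4997, 0.3173, 0.1264]
eef_rot: [180.0, -0.1, 0.0]
contact_force: [-0.6, -2.3, 7.0]
gripper_width: 0.0261
gripper_force: 3.3
```

```bash
python3 - <<'E'
from h import *
go([.499,.318,.125])
a=viewer.capture('scene')['image'];b=viewer.capture('side')['image'];w=viewer.capture('wrist')['image']
f=lambda i,y,x:cv2.resize(i[y:y+120,x:x+120],(390,390),interpolation=cv2.INTER_CUBIC)
cv2.imwrite('pics/g1.png',np.hstack([f(a,200,275),f(b,100,215)]))
E
```

```text
t 4.05 tcp [0.4997 0.3173 0.1264] rot [ 1.8e+02 -8.0e-02  3.0e-02] F [-0.6 -2.3  7. ] w 0.0261 3.25072291327956
shift cm [-0.07 -0.07  0.14] turn [ 0.    -0.001  0.001]
```

View pics/g1.png

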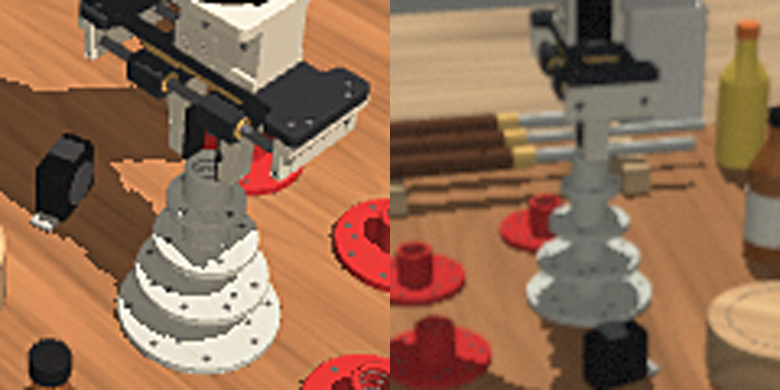

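```bash
python3 - <<'E'
from h import *
a=cv2.imread('pics/scene0.png');b=cv2.imread('pics/side0.png')
f=lambda i,y,x:cv2.resize(i[y:y+80,x:x+80],(390,390),interpolation=cv2.INTER_CUBIC)
A=f(a,235,297);B=f(b,135,237)
D={c:viewer.capture(c) for c in ['scene','side']}
for img,d,x0,y0 in((A,D['scene'],297,235),(B,D['side'],237,135)):
  for k,R in enumerate([.062,.05,.039,.029]):
    for z,rr in((.038*k+.008,R),(.038*k+.038,.018)):
      P=[((proj(d,np.array([.499+rr*np.cos(t),.318+rr*np.sin(t),z]))-[x0,y0])*390/80) for t in np.linspace(0,6.28,60)]
      cv2.polylines(img,[np.int32(P)],True,(0,0,255) if rr==R else (255,0,0),1)
cv2.imwrite('pics/ov.png',np.hstack([A,B]))
E
```

```text
(no output)
```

View pics/ov.png

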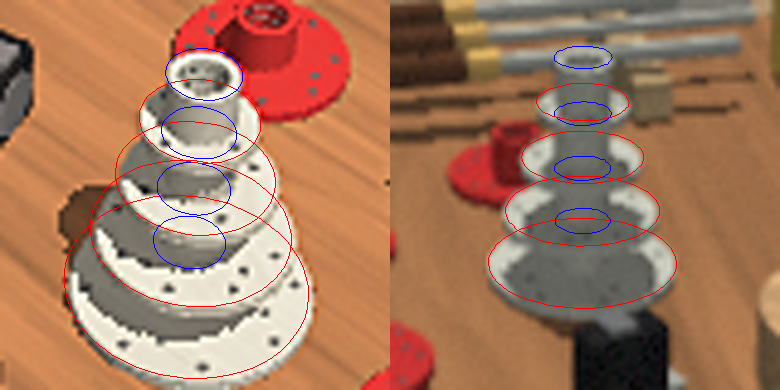

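```bash
python3 - <<'E'
from h import *
s=r.get_state();t=s['tcp_pos'];out=[]
for c,x0,y0 in(('scene',307,210),('side',247,115)):
    d=viewer.capture(c);i=cv2.resize(d['image'][y0:y0+60,x0:x0+60],(390,390),interpolation=cv2.INTER_CUBIC)
    q=lambda p:tuple(int(v) for v in (proj(d,np.array(p))-[x0,y0])*6.5)
    for sg in(-1,1):
        e=t+[0,sg*s['gripper_width']/2,0]
        cv2.line(i,q(e),q(e+[0,0,.04]),(0,0,255),1)
    for z in(.130,.152):
        cv2.polylines(i,[np.int32([q([.499+.018*np.cos(a),.318+.018*np.sin(a),z]) for a in np.linspace(0,6.28,40)])],True,(255,0,0),1)
    out.append(i)
cv2.imwrite('pics/g2.png',np.hstack(out));print(r.get_state()['gripper_width'])
E
```

```text
0.024869014177628903
```

View pics/g2.png

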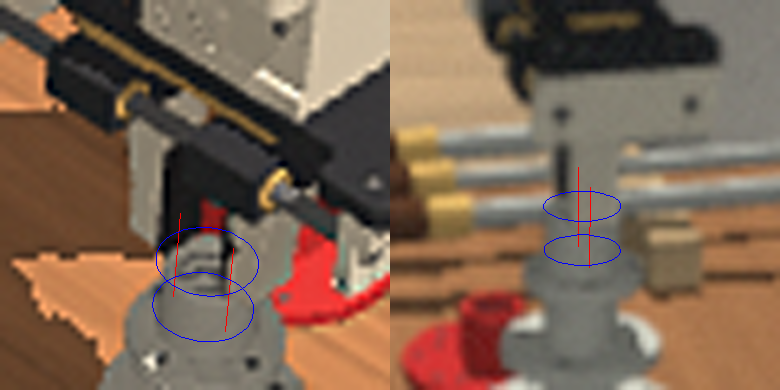

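Both views show the fingers straddling the hub, although the width reads 25 mm and the grip only 3 N. I'll close further and watch the grip force.

Request:
{"op": "move_arm", "data": {"targets": [[[0,0,0],[0,0,0]],[[0,0,0],[0,0,0]],[[0,0,0],[0,0,0]]], "jaw": 1.0}}

```text
time_s: 4.78
tcp_pos: [0.5009, 0.3177, 0.128]
eef_rot: [-179.9, -0.2, 0.1]
contact_force: [-0.3, -4.1, 13.2]
gripper_width: 0.0104
gripper_force: 6.6
```

```bash
python3 - <<'E'
from h import *
s=r.get_state();go([.499,.318,.125]);out=[]
d=viewer.capture('wrist');print(proj(d,np.array([.499,.318,.152])))
cv2.imwrite('pics/g3.png',d['image'])
E
```

```text
t 4.78 tcp [0.5009 0.3177 0.128 ] rot [-1.7993e+02 -2.2000e-01  6.0000e-02] F [-0.3 -4.1 13.2] w 0.0104 6.647349055856466
shift cm [-0.19 -0.02  0.3 ] turn [-0.001 -0.004  0.001]
[278.90670295 263.19531985]
```

View pics/g3.png

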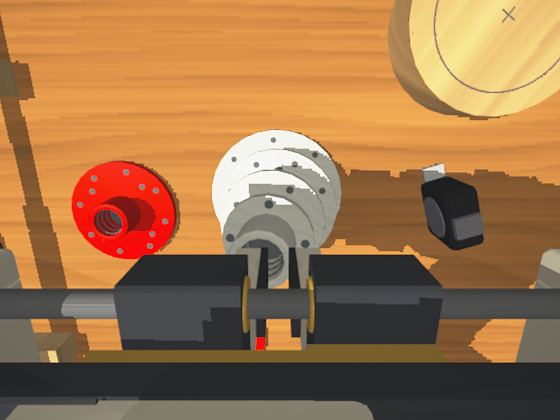

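```bash
python3 - <<'E'
from h import *
s=r.get_state();t=s['tcp_pos'];w=s['gripper_width']
print(r.grip_point_offset,w)
d=viewer.capture('wrist')
T=d['camera_from_world'];print('cam',(-T[:3,:3].T@T[:3,3]-t).round(4))
for dx in(-.0095,0,.0095):
  for dz in (0,.024,.047): print(dx,dz,[proj(d,t+[dx,sg*w/2,dz]).round(0) for sg in(1,-1)],'w80',[proj(d,t+[dx,sg*.04,dz]).round(0) for sg in(1,-1)])
E
```

```text
-0.0188 0.010412340253546414
cam [0.0777 0.0006 0.1852]
-0.0095 0 [array([271., 257.]), array([288., 257.])] w80 [array([214., 257.]), array([344., 257.])]
-0.0095 0.024 [array([270., 276.]), array([289., 276.])] w80 [array([206., 276.]), array([353., 276.])]
-0.0095 0.047 [array([269., 299.]), array([290., 299.])] w80 [array([196., 299.]), array([363., 299.])]
0 0 [array([271., 243.]), array([288., 243.])] w80 [array([213., 242.]), array([345., 243.])]
0 0.024 [array([270., 260.]), array([289., 260.])] w80 [array([205., 260.]), array([354., 260.])]
0 0.047 [array([268., 281.]), array([291., 282.])] w80 [array([194., 281.]), array([365., 282.])]
0.0095 0 [array([271., 228.]), array([288., 228.])] w80 [array([212., 228.]), array([346., 228.])]
0.0095 0.024 [array([270., 244.]), array([289., 244.])] w80 [array([204., 243.]), array([355., 244.])]
0.0095 0.047 [array([268., 263.]), array([291., 263.])] w80 [array([193., 263.]), array([366., 263.])]
```

The wrist view shows the shut fingers on top of the hub rim (tips near row 248). The real tips therefore sit about 24 mm behind the stated TCP, which the earlier wrist picture confirms. I'll lift, open and regrasp lower.

Request:
{"op": "move_arm", "data": {"targets": [[[0,0,-1],[0,0,0]],[[0,0,-2.5],[0,0,0]],[[0,0,-2.5],[0,0,0]]]}}

```text
time_s: 5.25
tcp_pos: [0.4998, 0.3184, 0.1518]
eef_rot: [-179.9, -0.1, 0.0]
contact_force: [-0.1, -1.1, -0.1]
gripper_width: 0.0098
gripper_force: 0.0
```

Request:
{"op": "move_arm", "data": {"targets": [[[0,0,0],[0,0,0]],[[0,0,0],[0,0,0]],[[0,0,0],[0,0,0]],[[0,0,0],[0,0,0]],[[0,0,0],[0,0,0]]], "jaw": 6.5}}

```text
time_s: 5.88
tcp_pos: [0.4991, 0.3175, 0.15]
eef_rot: [180.0, 0.0, 0.0]
contact_force: [0.4, -0.0, -0.3]
gripper_width: 0.0543
gripper_force: 0.0
```

```bash
python3 - <<'E'
from h import *
go([.499,.318,.102])
d=viewer.capture('wrist')
cv2.imwrite('pics/g4.png',d['image'])
E
```

```text
t 5.88 tcp [0.4991 0.3175 0.15  ] rot [1.7999e+02 1.0000e-02 1.0000e-02] F [ 0.4 -0.  -0.3] w 0.0543 0.0
shift cm [-0.   -0.05  4.8 ] turn [0. 0. 0.]
```

View pics/g4.png

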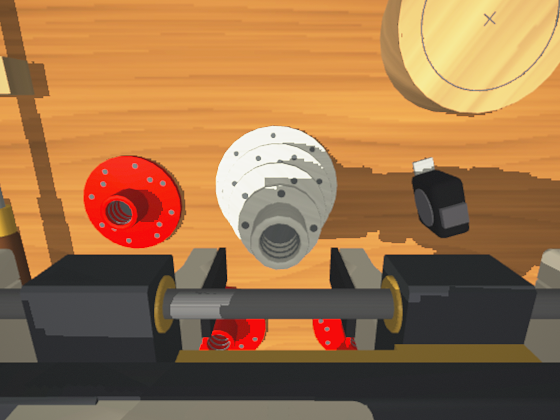

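The stack is undisturbed, with the hub at (279,241) centred between the open fingers.

Request:
{"op": "move_arm", "data": {"targets": [[[0,0,1.5],[0,0,0]],[[0,0,3],[0,0,0]],[[0,0,4],[0,0,0]],[[0,0,4.6],[0,0,0]],[[0,0,4.6],[0,0,0]]]}}

```text
time_s: 6.55
tcp_pos: [0.499, 0.3173, 0.1036]
eef_rot: [180.0, 0.0, 0.0]
contact_force: [-0.8, 0.3, 0.3]
gripper_width: 0.0649
gripper_force: 0.0
```

Request:
{"op": "move_arm", "data": {"targets": [[[0,0,0],[0,0,0]],[[0,0,0],[0,0,0]],[[0,0,0],[0,0,0]],[[0,0,0],[0,0,0]],[[0,0,0],[0,0,0]]], "jaw": 2.5}}

```text
time_s: 7.18
tcp_pos: [0.4992, 0.3174, 0.1044]
eef_rot: [180.0, -0.0, 0.0]
contact_force: [0.2, -2.0, 1.9]
gripper_width: 0.0359
gripper_force: 30.0
```

Gripped at 35.9 mm with 30 N. I'll lift and carry it over the small blank.

Request:
{"op": "move_arm", "data": {"targets": [[[0,0,-1],[0,0,0]],[[0,0,-3],[0,0,0]],[[0,0,-6],[0,0,0]],[[0,2,-9],[0,0,0]],[[0,5,-11],[0,0,0]]]}}

```text
time_s: 7.8
tcp_pos: [0.4994, 0.2679, 0.216]
eef_rot: [-179.9, -0.1, 0.1]
contact_force: [0.1, -0.5, -1.5]
gripper_width: 0.0359
gripper_force: 30.0
```

Request:
{"op": "move_arm", "data": {"targets": [[[0,4.5,-1],[0,0,0]],[[0,9,-1],[0,0,0]],[[0,14,-1],[0,0,0]],[[0,19,-1],[0,0,0]],[[0,24,-1],[0,0,0]]]}}

```text
time_s: 8.43
tcp_pos: [0.499, 0.0262, 0.2249]
eef_rot: [-180.0, -0.1, 0.0]
contact_force: [1.0, -0.1, -0.8]
gripper_width: 0.036
gripper_force: 30.0
```

Request:
{"op": "move_arm", "data": {"targets": [[[0,3.5,0],[0,0,0]],[[0,6,0],[0,0,0]],[[0,6.5,0],[0,0,0]],[[0,6.5,0],[0,0,0]]]}}

```text
time_s: 8.93
tcp_pos: [0.4992, -0.0373, 0.2244]
eef_rot: [-180.0, -0.0, -0.0]
contact_force: [-0.2, -0.1, -1.8]
gripper_width: 0.0359
gripper_force: 30.0
```

```bash
python3 - <<'E'
from h import *
go([.49,-.04,.050])
d=viewer.capture('wrist'); cv2.imwrite('pics/b88.png',d['image'])
for n in ['blank88_top','blank114_top','blank166_top','blank140_top']:
    print(n,[(p['location'],round(p['score'],2)) for p in pinpoint(n,'wrist')][:3])
print(proj(d,np.array([.49,-.04,.04])))
E
```

```text
t 8.93 tcp [ 0.4992 -0.0373  0.2244] rot [-1.7998e+02 -2.0000e-02 -3.0000e-02] F [-0.2 -0.1 -1.8] w 0.0359 29.995359666645527
shift cm [-0.93  0.27 17.44] turn [-0. -0. -0.]
blank88_top [([181.8, 277.3], 0.77)]
blank114_top []
blank166_top [([25.3, 442.6], 0.79)]
blank140_top [([37.7, 84.8], 0.66)]
[281.06232691 187.14752893]
```

View pics/b88.png

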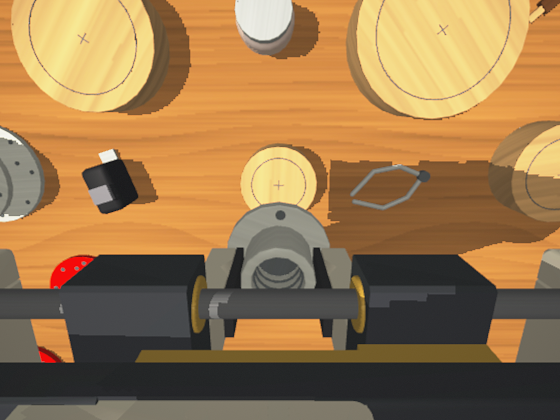

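The 58 plate hangs level in the grip. The crosses show at (279,185) for blank 88, (84,39) for 140 and (443,29) for 166.

```bash
python3 - <<'E'
from h import *
d=viewer.capture('wrist')
for uv,z in [((279,185),.04),((84,39),.05),((443,29),.055)]: print(onz(d,uv,z).round(4))
g=cv2.cvtColor(d['image'],cv2.COLOR_BGR2GRAY)
P=onz(d,(279,185),.04); go([P[0],P[1],.0305])
E
```

```text
[ 0.4925 -0.0371  0.04  ]
[0.642  0.1557 0.05  ]
[ 0.6503 -0.1948  0.055 ]
t 9.22 tcp [ 0.4992 -0.0368  0.2242] rot [-1.8e+02  0.0e+00  7.0e-02] F [ 0.8 -0.3  0.1] w 0.036 29.995274296961725
shift cm [-0.67  0.03 19.37] turn [-0.     0.     0.001]
```

Request:
{"op": "move_arm", "data": {"targets": [[[-0.3,0,5],[0,0,0]],[[-0.7,0,10],[0,0,0]],[[-0.7,0,14],[0,0,0]],[[-0.7,0,16.5],[0,0,0]],[[-0.7,0,18],[0,0,0]]]}}

```text
time_s: 9.85
tcp_pos: [0.4915, -0.0373, 0.0427]
eef_rot: [180.0, 0.1, 0.0]
contact_force: [0.1, 0.1, -0.6]
gripper_width: 0.0359
gripper_force: 30.0
```

Request:
{"op": "move_arm", "data": {"targets": [[[0,0,0.5],[0,0,0]],[[0,0,1],[0,0,0]],[[0,0,1.3],[0,0,0]],[[0,0,1.3],[0,0,0]],[[0,0,1.3],[0,0,0]]]}}

```text
time_s: 10.48
tcp_pos: [0.4924, -0.0374, 0.0315]
eef_rot: [-180.0, -0.0, 0.0]
contact_force: [0.0, 0.7, -0.6]
gripper_width: 0.0356
gripper_force: 30.0
```

Request:
{"op": "move_arm", "data": {"targets": [[[0,0,0.1],[0,0,0]],[[0,0,0.2],[0,0,0]],[[0,0,0.2],[0,0,0]]]}}

```text
time_s: 10.85
tcp_pos: [0.4925, -0.0375, 0.0303]
eef_rot: [180.0, -0.1, 0.0]
contact_force: [-4.4, -0.3, 11.8]
gripper_width: 0.0355
gripper_force: 30.0
```

Touchdown at 12 N. Releasing.

Request:
{"op": "move_arm", "data": {"targets": [[[0,0,0],[0,0,0]],[[0,0,0],[0,0,0]],[[0,0,0],[0,0,0]],[[0,0,0],[0,0,0]],[[0,0,0],[0,0,0]]], "jaw": 6.5}}

```text
time_s: 11.48
tcp_pos: [0.4921, -0.0375, 0.0291]
eef_rot: [180.0, 0.0, 0.0]
contact_force: [-0.6, 0.0, 0.1]
gripper_width: 0.0646
gripper_force: 0.0
```

Request:
{"op": "move_arm", "data": {"targets": [[[0,0,-2],[0,0,0]],[[0,0,-6],[0,0,0]],[[0,-2,-11],[0,0,0]],[[0,-6,-15],[0,0,0]],[[0,-11,-19],[0,0,0]]]}}

```text
time_s: 12.1
tcp_pos: [0.492, 0.072, 0.2199]
eef_rot: [-180.0, -0.0, -0.1]
contact_force: [1.3, 0.2, -0.6]
gripper_width: 0.0654
gripper_force: 0.0
```

Request:
{"op": "move_arm", "data": {"targets": [[[0,-5,0],[0,0,0]],[[0,-10,0],[0,0,0]],[[0.3,-15,0],[0,0,0]],[[0.6,-20,0],[0,0,0]],[[0.6,-24.5,0],[0,0,0]]]}}

```text
time_s: 12.72
tcp_pos: [0.4979, 0.3181, 0.218]
eef_rot: [180.0, 0.0, 0.0]
contact_force: [1.0, -0.4, -0.5]
gripper_width: 0.0654
gripper_force: 0.0
```

```bash
python3 - <<'E'
from h import *
go([.499,.318,.066])
d=viewer.capture('wrist'); cv2.imwrite('pics/w2.png',d['image'])
print(proj(d,np.array([.499,.318,.114])))
E
```

```text
t 12.72 tcp [0.4979 0.3181 0.218 ] rot [1.7999e+02 1.0000e-02 3.0000e-02] F [ 1.  -0.4 -0.5] w 0.0654 0.0
shift cm [1.10e-01 1.00e-02 1.52e+01] turn [0.    0.    0.001]
[278.99167963 196.49912501]
```

View pics/w2.png

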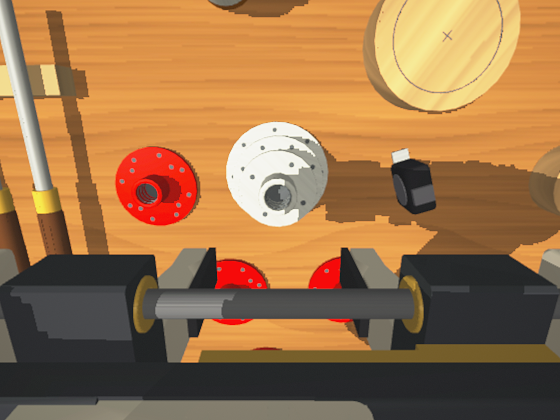

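The three-plate stack is still in place; its hub is at (279,196), as predicted.

Request:
{"op": "move_arm", "data": {"targets": [[[0.1,0,5],[0,0,0]],[[0.1,0,10],[0,0,0]],[[0.1,0,13],[0,0,0]],[[0.1,0,14.5],[0,0,0]],[[0.1,0,15.1],[0,0,0]]]}}

```text
time_s: 13.4
tcp_pos: [0.4992, 0.3164, 0.0669]
eef_rot: [180.0, 0.0, 0.0]
contact_force: [0.5, -0.3, -0.1]
gripper_width: 0.0651
gripper_force: 0.0
```

Request:
{"op": "move_arm", "data": {"targets": [[[0,0,0],[0,0,0]],[[0,0,0],[0,0,0]],[[0,0,0],[0,0,0]],[[0,0,0],[0,0,0]],[[0,0,0],[0,0,0]]], "jaw": 2.5, "squeeze": 35}}

```text
time_s: 14.02
tcp_pos: [0.4996, 0.3168, 0.068]
eef_rot: [-180.0, -0.1, 0.0]
contact_force: [-0.2, -0.2, 4.2]
gripper_width: 0.0342
gripper_force: 34.9
```

Request:
{"op": "move_arm", "data": {"targets": [[[0,0,-0.5],[0,0,0]],[[0,0,-1.5],[0,0,0]],[[0,0,-3],[0,0,0]],[[0,0,-6],[0,0,0]],[[0,2,-10],[0,0,0]]]}}

```text
time_s: 14.65
tcp_pos: [0.4988, 0.2965, 0.1681]
eef_rot: [179.9, 0.0, 0.1]
contact_force: [0.1, 0.3, -1.4]
gripper_width: 0.0343
gripper_force: 34.9
```

```bash
python3 - <<'E'
from h import *
go([.507,-.353,.22])
d=viewer.capture('wrist'); cv2.imwrite('pics/w3.png',d['image'])
E
```

```text
t 14.65 tcp [0.4988 0.2965 0.1681] rot [1.7994e+02 5.0000e-02 7.0000e-02] F [ 0.1  0.3 -1.4] w 0.0343 34.901484054280445
shift cm [ 0.74 64.96 -5.12] turn [0.001 0.001 0.001]
```

View pics/w3.png

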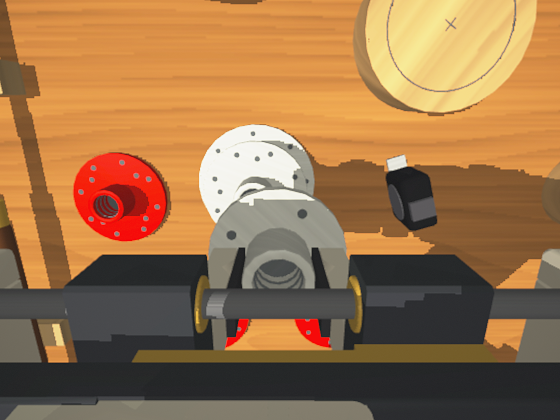

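The 78 plate hangs level and centred, and two plates remain stacked behind it.

Request:
{"op": "move_arm", "data": {"targets": [[[0,4,-2],[0,0,0]],[[0,9,-4],[0,0,0]],[[0,14,-5],[0,0,0]],[[0,19,-5],[0,0,0]],[[0,24,-5],[0,0,0]]]}}

```text
time_s: 15.32
tcp_pos: [0.499, 0.0549, 0.2185]
eef_rot: [-180.0, -0.1, 0.0]
contact_force: [1.0, 0.4, -1.5]
gripper_width: 0.034
gripper_force: 34.9
```

Request:
{"op": "move_arm", "data": {"targets": [[[0,5,0],[0,0,0]],[[0,10,0],[0,0,0]],[[0,15,0],[0,0,0]],[[0,20,0],[0,0,0]],[[0,25,0],[0,0,0]]]}}

```text
time_s: 15.95
tcp_pos: [0.4991, -0.1953, 0.2183]
eef_rot: [180.0, -0.1, 0.0]
contact_force: [1.5, 0.4, -2.0]
gripper_width: 0.0344
gripper_force: 34.9
```

Request:
{"op": "move_arm", "data": {"targets": [[[0,5,0],[0,0,0]],[[0.4,10,0],[0,0,0]],[[0.8,14,0],[0,0,0]],[[0.8,15.5,0],[0,0,0]],[[0.8,15.5,0],[0,0,0]]]}}

```text
time_s: 16.58
tcp_pos: [0.5068, -0.3492, 0.2173]
eef_rot: [-180.0, 0.0, -0.1]
contact_force: [0.4, 0.1, -2.1]
gripper_width: 0.0341
gripper_force: 34.9
```

```bash
python3 - <<'E'
from h import *
go([.507,-.353,.035]); print(r.get_state()['joints'].round(0))
d=viewer.capture('wrist'); cv2.imwrite('pics/w4.png',d['image'])
for n,z in [('blank114_top',.045),('blank166_top',.055),('blank88_top',.04)]:
    for p in pinpoint(n,'wrist')[:2]: print(n,p['location'],round(p['score'],2),onz(d,p['location'][::-1],z).round(4))
E
```

```text
t 16.57 tcp [ 0.5068 -0.3492  0.2173] rot [-1.7999e+02  1.0000e-02 -8.0000e-02] F [ 0.4  0.1 -2.1] w 0.0341 34.9010654585436
shift cm [ 0.02  0.38 18.23] turn [-0.     0.    -0.001]
[-16.  14.  -6.  -0. -70. 106.]
blank114_top [180.2, 283.5] 0.56 [ 0.5083 -0.3545  0.045 ]
blank166_top [37.6, 118.2] 0.58 [ 0.6491 -0.1963  0.055 ]
```

View pics/w4.png

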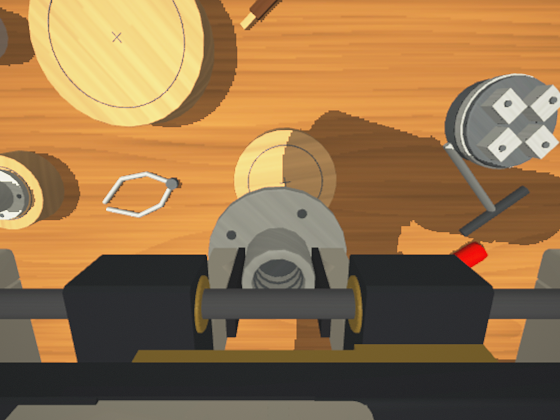

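The cross of blank 114 is at (285,182), in line with the pinpoint result, so the centre is about (0.507, -0.3555).

Request:
{"op": "move_arm", "data": {"targets": [[[0,0.3,5],[0,0,0]],[[0,0.6,10],[0,0,0]],[[0,0.6,13.5],[0,0,0]],[[0,0.6,16],[0,0,0]],[[0,0.6,17],[0,0,0]]]}}

```text
time_s: 17.4
tcp_pos: [0.5068, -0.3535, 0.0461]
eef_rot: [-180.0, 0.1, 0.1]
contact_force: [0.8, -0.3, -1.4]
gripper_width: 0.0343
gripper_force: 34.9
```

Request:
{"op": "move_arm", "data": {"targets": [[[0,0,0.4],[0,0,0]],[[0,0,0.7],[0,0,0]],[[0,0,1.0],[0,0,0]],[[0,0,1.0],[0,0,0]]]}}

```text
time_s: 17.9
tcp_pos: [0.5075, -0.3547, 0.0376]
eef_rot: [180.0, -0.0, 0.0]
contact_force: [0.0, -0.6, -2.2]
gripper_width: 0.0341
gripper_force: 34.9
```

Request:
{"op": "move_arm", "data": {"targets": [[[0,0,0.1],[0,0,0]],[[0,0,0.2],[0,0,0]],[[0,0,0.2],[0,0,0]]]}}

```text
time_s: 18.27
tcp_pos: [0.5077, -0.3547, 0.0371]
eef_rot: [180.0, -0.1, 0.0]
contact_force: [-3.4, 4.7, 10.6]
gripper_width: 0.0342
gripper_force: 34.9
```

Touchdown. Release and return to the stack.

Request:
{"op": "move_arm", "data": {"targets": [[[0,0,0],[0,0,0]],[[0,0,0],[0,0,0]],[[0,0,0],[0,0,0]],[[0,0,0],[0,0,0]],[[0,0,0],[0,0,0]]], "jaw": 6.5}}

```text
time_s: 18.9
tcp_pos: [0.5072, -0.3547, 0.0351]
eef_rot: [-180.0, 0.0, 0.0]
contact_force: [-0.0, 1.0, 0.6]
gripper_width: 0.065
gripper_force: 0.0
```

Request:
{"op": "move_arm", "data": {"targets": [[[0,0,-2],[0,0,0]],[[0,0,-6],[0,0,0]],[[0,-2,-11],[0,0,0]],[[0,-6,-15],[0,0,0]],[[0,-11,-18.5],[0,0,0]]]}}

```text
time_s: 19.52
tcp_pos: [0.5072, -0.2441, 0.2218]
eef_rot: [180.0, -0.1, -0.1]
contact_force: [1.8, 0.1, 0.2]
gripper_width: 0.065
gripper_force: 0.0
```

Request:
{"op": "move_arm", "data": {"targets": [[[0,-5.5,0],[0,0,0]],[[0,-11,0],[0,0,0]],[[0,-16.5,0],[0,0,0]],[[0,-22,0],[0,0,0]],[[0,-27.5,0],[0,0,0]]]}}

```text
time_s: 20.15
tcp_pos: [0.5069, 0.0321, 0.2205]
eef_rot: [-180.0, -0.0, 0.0]
contact_force: [1.0, -0.1, -0.6]
gripper_width: 0.0654
gripper_force: 0.0
```

Request:
{"op": "move_arm", "data": {"targets": [[[0,-5.5,0],[0,0,0]],[[0,-11,0],[0,0,0]],[[-0.4,-16.5,0],[0,0,0]],[[-0.8,-22,0],[0,0,0]],[[-0.8,-27.5,0],[0,0,0]]]}}

```text
time_s: 20.78
tcp_pos: [0.4986, 0.3072, 0.2205]
eef_rot: [-180.0, -0.0, 0.0]
contact_force: [2.0, -0.5, 0.8]
gripper_width: 0.065
gripper_force: 0.0
```

```bash
python3 - <<'E'
from h import *
go([.499,.318,.028])
d=viewer.capture('wrist'); cv2.imwrite('pics/w5.png',d['image'])
print(proj(d,np.array([.499,.318,.076])))
for n in ['plate100_mid','plate124_mid']:
  for p in pinpoint(n,'wrist')[:4]: print(n,p['location'],round(p['score'],2),onz(d,p['location'][::-1],.057).round(4))
# bore: darkest low-saturation hub circle check
g=cv2.cvtColor(d['image'],cv2.COLOR_BGR2GRAY)[120:245,210:350]
for c in (cv2.HoughCircles(cv2.resize(g,None,fx=4,fy=4),cv2.HOUGH_GRADIENT,1,40,param1=120,param2=30,minRadius=25,maxRadius=80)[0][:4]): print('circ',c[0]/4+210,c[1]/4+120,c[2]/4)
E
```

```text
t 20.77 tcp [0.4986 0.3072 0.2205] rot [-1.7998e+02 -2.0000e-02  4.0000e-02] F [ 2.  -0.5  0.8] w 0.065 0.0
shift cm [ 0.04 -1.08 19.25] turn [-0.    -0.     0.001]
[268.29151323 186.98746625]
plate100_mid [191.3, 140.9] 0.94 [0.4895 0.4575 0.057 ]
plate100_mid [294.4, 337.6] 0.81 [0.3621 0.2363 0.057 ]
plate100_mid [302.8, 222.7] 0.64 [0.3503 0.375  0.057 ]
plate100_mid [184.1, 266.5] 0.63 [0.4977 0.3205 0.057 ]
circ 267.625 188.375 11.65
```

The stack's hub is where predicted, with the fitted circle at (267.6,188.4).

Request:
{"op": "move_arm", "data": {"targets": [[[0,-0.6,5],[0,0,0]],[[0,-1.1,10],[0,0,0]],[[0,-1.1,15],[0,0,0]],[[0,-1.1,18],[0,0,0]],[[0,-1.1,19.2],[0,0,0]]]}}

```text
time_s: 21.55
tcp_pos: [0.4985, 0.3146, 0.0266]
eef_rot: [179.9, 0.1, -0.0]
contact_force: [0.2, 0.3, 0.0]
gripper_width: 0.0651
gripper_force: 0.0
```

Request:
{"op": "move_arm", "data": {"targets": [[[0,0,0],[0,0,0]],[[0,0,0],[0,0,0]],[[0,0,0],[0,0,0]],[[0,0,0],[0,0,0]],[[0,0,0],[0,0,0]]], "jaw": 2.5, "squeeze": 40}}

```text
time_s: 22.18
tcp_pos: [0.4998, 0.3173, 0.0296]
eef_rot: [-179.9, -0.1, 0.0]
contact_force: [-1.5, 0.5, 7.0]
gripper_width: 0.0357
gripper_force: 40.0
```

Request:
{"op": "move_arm", "data": {"targets": [[[0,0,-0.5],[0,0,0]],[[0,0,-1.5],[0,0,0]],[[0,0,-3.5],[0,0,0]],[[0,0,-7],[0,0,0]],[[0,0,-11],[0,0,0]]]}}

```text
time_s: 22.8
tcp_pos: [0.4985, 0.3157, 0.139]
eef_rot: [179.9, 0.1, 0.0]
contact_force: [0.4, 0.2, -1.6]
gripper_width: 0.0358
gripper_force: 40.0
```

Request:
{"op": "move_arm", "data": {"targets": [[[2.5,3,-1],[0,0,0]],[[5.5,6.5,-2],[0,0,0]],[[8.5,10,-2],[0,0,0]],[[11.5,13,-2],[0,0,0]],[[14.3,16,-2],[0,0,0]]]}}

```text
time_s: 23.42
tcp_pos: [0.6427, 0.155, 0.1585]
eef_rot: [180.0, 0.0, -0.0]
contact_force: [1.1, 0.2, -2.5]
gripper_width: 0.0355
gripper_force: 40.0
```

```bash
python3 - <<'E'
from h import *
go([.642,.1555,.041])
d=viewer.capture('wrist'); cv2.imwrite('pics/w6.png',d['image']);print(proj(d,np.array([.642,.1555,.05])))
for p in pinpoint('blank140_top','wrist')[:2]: print(p['location'],round(p['score'],2),onz(d,p['location'][::-1],.05).round(4))
E
```

```text
t 23.43 tcp [0.6427 0.155  0.1585] rot [ 1.8e+02  3.0e-02 -0.0e+00] F [ 1.1  0.2 -2.5] w 0.0355 39.99926761491224
shift cm [-0.06 -0.05 11.75] turn [ 0.  0. -0.]
[278.35012305 197.0619572 ]
```

Request:
{"op": "move_arm", "data": {"targets": [[[0,0,4],[0,0,0]],[[0,0,7],[0,0,0]],[[0,0,9.5],[0,0,0]],[[0,0,10.5],[0,0,0]],[[0,0,10.8],[0,0,0]]]}}

```text
time_s: 24.15
tcp_pos: [0.642, 0.1564, 0.0502]
eef_rot: [180.0, 0.0, 0.0]
contact_force: [-0.0, -0.1, -3.0]
gripper_width: 0.0359
gripper_force: 40.0
```

Request:
{"op": "move_arm", "data": {"targets": [[[0,0,0.3],[0,0,0]],[[0,0,0.6],[0,0,0]],[[0,0,0.9],[0,0,0]],[[0,0,0.9],[0,0,0]]]}}

```text
time_s: 24.65
tcp_pos: [0.6424, 0.1565, 0.0417]
eef_rot: [-180.0, -0.0, 0.0]
contact_force: [0.3, 0.1, 0.6]
gripper_width: 0.0354
gripper_force: 40.0
```

Request:
{"op": "move_arm", "data": {"targets": [[[0,0.05,0.1],[0,0,0]],[[0,0.05,0.2],[0,0,0]],[[0,0.05,0.2],[0,0,0]]]}}

```text
time_s: 25.02
tcp_pos: [0.6425, 0.1565, 0.0416]
eef_rot: [-180.0, -0.1, 0.1]
contact_force: [-7.2, 1.6, 14.2]
gripper_width: 0.0352
gripper_force: 40.0
```

Touchdown. Release and return for the last plate.

Request:
{"op": "move_arm", "data": {"targets": [[[0,0,0],[0,0,0]],[[0,0,0],[0,0,0]],[[0,0,0],[0,0,0]],[[0,0,0],[0,0,0]],[[0,0,0],[0,0,0]]], "jaw": 6.5}}

```text
time_s: 25.65
tcp_pos: [0.6421, 0.1558, 0.039]
eef_rot: [180.0, 0.0, 0.0]
contact_force: [-0.9, 0.2, 0.4]
gripper_width: 0.0649
gripper_force: 0.0
```

Request:
{"op": "move_arm", "data": {"targets": [[[0,0,-2],[0,0,0]],[[0,0,-6],[0,0,0]],[[-1,-1,-10],[0,0,0]],[[-4,-4,-13],[0,0,0]],[[-7,-7.5,-14],[0,0,0]]]}}

```text
time_s: 26.28
tcp_pos: [0.5724, 0.2317, 0.1816]
eef_rot: [-179.9, -0.2, -0.1]
contact_force: [1.2, -0.8, 0.0]
gripper_width: 0.0652
gripper_force: 0.0
```

Request:
{"op": "move_arm", "data": {"targets": [[[-3,-3,0],[0,0,0]],[[-6,-6,0],[0,0,0]],[[-7.3,-8.6,0],[0,0,0]],[[-7.3,-8.6,0],[0,0,0]],[[-7.3,-8.6,0],[0,0,0]]]}}

```text
time_s: 26.9
tcp_pos: [0.4992, 0.3167, 0.1792]
eef_rot: [180.0, 0.0, 0.0]
contact_force: [0.4, 0.0, 0.4]
gripper_width: 0.0651
gripper_force: 0.0
```

```bash
python3 - <<'E'
from h import *
go([.499,.318,-.0095])
d=viewer.capture('wrist'); cv2.imwrite('pics/w7.png',d['image'])
print(proj(d,np.array([.499,.318,.038])))
g=cv2.cvtColor(d['image'],cv2.COLOR_BGR2GRAY)[100:245,210:350]
for c in (cv2.HoughCircles(cv2.resize(g,None,fx=4,fy=4),cv2.HOUGH_GRADIENT,1,40,param1=120,param2=30,minRadius=25,maxRadius=80)[0][:4]): print('circ',c[0]/4+210,c[1]/4+100,c[2]/4,onz(d,(c[0]/4+210,c[1]/4+100),.038).round(4))
E
```

```text
t 26.9 tcp [0.4992 0.3167 0.1792] rot [1.7999e+02 1.0000e-02 3.0000e-02] F [0.4 0.  0.4] w 0.0651 0.0
shift cm [-1.000e-02 -1.400e-01  1.887e+01] turn [0.    0.    0.001]
[277.39798502 188.2080238 ]
circ 274.875 188.375 11.725 [0.4988 0.3206 0.038 ]
```

Request:
{"op": "move_arm", "data": {"targets": [[[0,-0.3,5],[0,0,0]],[[0,-0.3,10],[0,0,0]],[[0,-0.3,14.5],[0,0,0]],[[0,-0.3,17.5],[0,0,0]],[[0,-0.3,18.7],[0,0,0]]]}}

```text
time_s: 27.58
tcp_pos: [0.4988, 0.3181, -0.0097]
eef_rot: [179.9, 0.1, -0.1]
contact_force: [0.1, -0.3, 0.5]
gripper_width: 0.0653
gripper_force: 0.0
```

Request:
{"op": "move_arm", "data": {"targets": [[[0,0,0],[0,0,0]],[[0,0,0],[0,0,0]],[[0,0,0],[0,0,0]],[[0,0,0],[0,0,0]],[[0,0,0],[0,0,0]]], "jaw": 2.5, "squeeze": 45}}

```text
time_s: 28.2
tcp_pos: [0.4995, 0.32, -0.0067]
eef_rot: [-180.0, -0.1, 0.1]
contact_force: [0.1, -2.2, 6.8]
gripper_width: 0.0344
gripper_force: 45.0
```

Request:
{"op": "move_arm", "data": {"targets": [[[0,0,-0.5],[0,0,0]],[[0,0,-2],[0,0,0]],[[0,0,-5],[0,0,0]],[[0,0,-10],[0,0,0]],[[0,0,-15],[0,0,0]]]}}

```text
time_s: 28.82
tcp_pos: [0.4986, 0.3195, 0.144]
eef_rot: [180.0, 0.0, 0.0]
contact_force: [2.4, 1.2, -4.4]
gripper_width: 0.0344
gripper_force: 45.0
```

Request:
{"op": "move_arm", "data": {"targets": [[[1,4,-1.5],[0,0,0]],[[2,8.5,-3],[0,0,0]],[[3.5,13,-4],[0,0,0]],[[5,17.5,-4],[0,0,0]],[[6.5,22,-4],[0,0,0]]]}}

```text
time_s: 29.45
tcp_pos: [0.564, 0.0985, 0.1831]
eef_rot: [-180.0, -0.0, 0.0]
contact_force: [0.4, -0.0, -5.9]
gripper_width: 0.0343
gripper_force: 45.0
```

Request:
{"op": "move_arm", "data": {"targets": [[[1.5,5,0],[0,0,0]],[[3,10,0],[0,0,0]],[[4.5,15,0],[0,0,0]],[[6,20,0],[0,0,0]],[[7.5,24,0],[0,0,0]]]}}

```text
time_s: 30.08
tcp_pos: [0.6389, -0.142, 0.1826]
eef_rot: [-180.0, 0.0, -0.0]
contact_force: [0.5, 1.2, -4.6]
gripper_width: 0.0339
gripper_force: 45.0
```

Request:
{"op": "move_arm", "data": {"targets": [[[0.6,3.5,0],[0,0,0]],[[1.1,5.5,0],[0,0,0]],[[1.1,5.5,0],[0,0,0]],[[1.1,5.5,0],[0,0,0]]]}}

```text
time_s: 30.58
tcp_pos: [0.6499, -0.1944, 0.1822]
eef_rot: [-180.0, 0.0, 0.0]
contact_force: [0.4, 0.5, -4.6]
gripper_width: 0.0342
gripper_force: 45.0
```

```bash
python3 - <<'E'
from h import *
go([.65,-.1955,.047])
E
```

```text
t 30.57 tcp [ 0.6499 -0.1944  0.1822] rot [-1.7997e+02  2.0000e-02  2.0000e-02] F [ 0.4  0.5 -4.6] w 0.0342 44.99703367240727
shift cm [1.000e-02 1.100e-01 1.352e+01] turn [-0.  0.  0.]
```

Request:
{"op": "move_arm", "data": {"targets": [[[0,0.1,4],[0,0,0]],[[0,0.1,8],[0,0,0]],[[0,0.1,11],[0,0,0]],[[0,0.1,12.2],[0,0,0]],[[0,0.1,12.6],[0,0,0]]]}}

```text
time_s: 31.2
tcp_pos: [0.6505, -0.1955, 0.0564]
eef_rot: [180.0, 0.0, 0.1]
contact_force: [0.1, -0.4, -4.8]
gripper_width: 0.0344
gripper_force: 45.0
```

Request:
{"op": "move_arm", "data": {"targets": [[[0,0,0.3],[0,0,0]],[[0,0,0.5],[0,0,0]],[[0,0,0.8],[0,0,0]],[[0,0,0.8],[0,0,0]]]}}

```text
time_s: 31.7
tcp_pos: [0.6505, -0.1962, 0.0486]
eef_rot: [180.0, -0.0, 0.0]
contact_force: [-0.4, -0.2, -4.8]
gripper_width: 0.0343
gripper_force: 45.0
```

Request:
{"op": "move_arm", "data": {"targets": [[[0,0,0.1],[0,0,0]],[[0,0,0.2],[0,0,0]],[[0,0,0.2],[0,0,0]]]}}

```text
time_s: 32.08
tcp_pos: [0.6505, -0.1962, 0.0484]
eef_rot: [180.0, -0.1, 0.0]
contact_force: [-4.8, 2.6, 9.2]
gripper_width: 0.0342
gripper_force: 45.0
```

Touchdown. Release, rise and check.

Request:
{"op": "move_arm", "data": {"targets": [[[0,0,0],[0,0,0]],[[0,0,0],[0,0,0]],[[0,0,0],[0,0,0]],[[0,0,0],[0,0,0]],[[0,0,0],[0,0,0]]], "jaw": 6.5}}

```text
time_s: 32.7
tcp_pos: [0.6502, -0.1962, 0.0461]
eef_rot: [180.0, 0.0, 0.0]
contact_force: [-0.2, 0.1, -0.4]
gripper_width: 0.0645
gripper_force: 0.0
```

Request:
{"op": "move_arm", "data": {"targets": [[[0,0,-2],[0,0,0]],[[0,0,-6],[0,0,0]],[[0,0,-11],[0,0,0]],[[-4,-2,-16],[0,0,0]],[[-8,-4,-21],[0,0,0]]]}}

```text
time_s: 33.33
tcp_pos: [0.5747, -0.1586, 0.2504]
eef_rot: [180.0, 0.0, -0.0]
contact_force: [1.0, -0.7, 0.7]
gripper_width: 0.0648
gripper_force: 0.0
```

Request:
{"op": "move_arm", "data": {"targets": [[[-4,-4,-4],[0,0,0]],[[-8,-8,-8],[0,0,0]],[[-8,-12,-10],[0,0,0]],[[-8,-15,-10],[0,0,0]],[[-8,-15,-10],[0,0,0]]]}}

```text
time_s: 33.95
tcp_pos: [0.4955, -0.0072, 0.35]
eef_rot: [-180.0, -0.1, 0.2]
contact_force: [0.5, -0.4, 0.3]
gripper_width: 0.0651
gripper_force: 0.0
```

```bash
python3 - <<'E'
from h import *
go([.5,0,.2])
B={'166':(.650,-.1955,.055,.062),'140':(.642,.1555,.05,.05),'114':(.507,-.3555,.045,.039),'88':(.4925,-.0371,.04,.029)}
d=viewer.capture('scene');x0,y0=120,140
i=cv2.resize(d['image'][y0:y0+180,x0:x0+180],(780,780)[:2],interpolation=cv2.INTER_CUBIC)[:600]
cv2.imwrite('pics/end.png',i)
w=viewer.capture('wrist')
for k,(n,p) in {'166':('blank166_top','plate124_mid'),'140':('blank140_top','plate100_mid'),'114':('blank114_top','plate78_mid'),'88':('blank88_top','plate58_mid')}.items():
  for c,dd in(('scene',d),('wrist',w)):
    print(k,c,proj(dd,np.array(B[k][:3])+[0,0,.019]).round(1),[(q['location'],round(q['score'],2)) for q in pinpoint(p,c)][:4])
E
```

```text
t 33.95 tcp [ 0.4955 -0.0072  0.35  ] rot [-1.7995e+02 -8.0000e-02  1.7000e-01] F [ 0.5 -0.4  0.3] w 0.0651 0.0
shift cm [ 0.44 -0.7  15.  ] turn [-0.001 -0.001  0.003]
166 scene [168.9 206.3] [([206.1, 169.2], 0.69)]
166 wrist [426.5  45.3] [([48.2, 426.3], 0.8)]
140 scene [247.9 269.4] [([320.5, 391.4], 0.93), ([268.6, 399.5], 0.81), ([270.0, 247.2], 0.76), ([241.5, 415.3], 0.66)]
140 wrist [152.4  52.1] [([52.9, 146.8], 0.96), ([250.5, 141.7], 0.96), ([255.0, 48.7], 0.67)]
114 scene [181.1 169.1] [([169.9, 181.8], 0.58)]
114 wrist [522.2 157.2] [([158.9, 519.1], 0.73)]
88 scene [246.1 212. ] [([209.9, 245.6], 0.86)]
88 wrist [298.5 166.1] [([165.1, 297.6], 0.95)]
```

View pics/end.png

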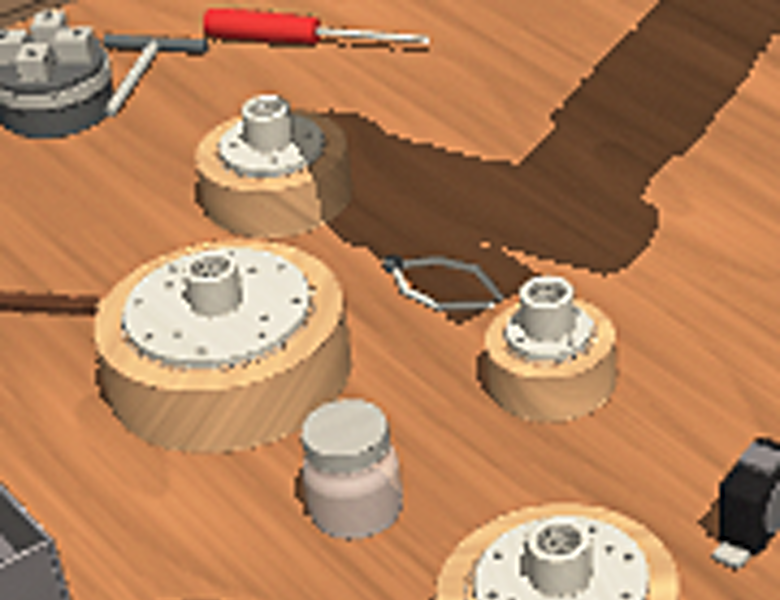

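All four plates lie flat and centred on their own blanks, and the jar is where it was. Handing in.

```bash
python3 -c "
from plant import r
print(r.close_job())"
```

```text
the job is handed in; nothing more can be done
None
```

All four faceplates are set flat, hub up and centred, each on the blank of its own size, with none dropped; the job is handed in at about 34 s (limit 128 s), though the judge returned no verdict.

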